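# Shut the coffee grinder and hold its lid on pulse

## Robot

A 7-joint arm with a two-finger parallel gripper is mounted at the origin on the work surface. World frame = base frame: x ahead of the robot, y to its left, z up, the work surface at z = 0. Lengths are in m, angles in rad, forces in N, time in s.
With the tool pointing down it reaches from about 0.4 to 0.85 m from the base axis. Payload 10.4 kg.
Tool frame: the origin (TCP) lies between the finger pads; the fingertips stand tcp_to_tips ahead of it and the grasp point (between the pads) lies 8 mm behind it (tcp_to_tips is the distance from the TCP to the fingertips, in m); z points along the fingers, y is the line along which they close (so a half turn about z gives the same grasp; the last joint's range is limited). The gripper opens to 85 mm and grips with 20 to 120 N. Pads are 22 mm wide; open, the fingers measure 114 mm over their backs; the gripper's body (76 mm by 85 mm) begins 54 mm behind the grasp point. The pads swing forward as they close: fully open they stand 13 mm farther back than shut.
Start: joints at [-1.24, 0.332, -0.065, 1.46, 0.022, 1.35, -0.088], TCP at [0.217, 0.586, 0.242] pointing down, gripper open.
Joint ranges: [-2.6, 2.6], [-0.5, 2.12], [-1.47, 1.34], [0.16, 2.42], [-1.27, 4.41], [0.06, 2.06], [-2.6, 2.6]. Speed limits (rad/s): [2.22, 2.22, 2.79, 2.79, 3.14, 3.14, 3.14].

## Interface

Orientations are given as a unit quaternion [x, y, z, w].
In Python, from workcell import * gives the robot as it stands.
- The arm moves only by the tool apply_moves, never from a script. Its argument "rows" is a list of rows, each an object of numbers: "x", "y", "z": the shift along the tool's x, y, z in mm; "ax", "ay", "az": the turn, a rotation vector about the tool's x, y, z in degrees; "gripper": the closure, from 0 (fully open) to 1 (shut). A call has 1 to 5 rows; each row shifts and turns the commanded pose from where the row before left it, along the tool's axes as they then stand; what a row does not reach is not made up. A row lasts 1/12 s, in which the tool goes at most 41.7 mm and 7.16 degrees, less where a joint would pass 70% of its speed; a pose out of reach is approached as far as the arm can. A call with a gripper value outside its range is refused whole. The fingers move at their own pace and stop on an object; "newtons" is the grip in N (left out, the last holds). Time passes only in rows, so rows that do not move let the fingers close. It gives the time, the measured TCP pose, the force, the opening and the grip force at its end, in the units of the state.
- get_obs(): the state, without advancing time (a new reading comes with each control period).
- camera(name): name is "scene" or "top"; returns a dict with "color" (420x560x3 uint8, red, green, blue), "fov_y" (degrees; the focal length in pixels is half the picture's height over the tangent of half this angle, whatever the lens; pixels are square), "cx", "cy" (the principal point, pixels), "k1" (the pictures are not rectified: a ray, as slopes to the right and down, at radius r is drawn at 1 + k1 r^2 times it, then the intrinsics apply), "rvec" (rotation vector, rad) and "tvec" (3), from world to camera coordinates, as OpenCV has them. Camera axes: x right, y down, z forward; pixel columns grow to the right and rows downward; lengths in m; the calibration is good to about 2 mm. A picture is of the moment at which its call begins. There is no depth.
- hand_in(): hands the job in; it is judged then, once.
The state is a dict: "clock": time; "joint_pos": joint angles; "joint_velocities": joint speeds; "tau": joint torques, N m; "position": TCP position; "ee_rot": TCP orientation; "ft_force": force on the tool from outside, world axes, zero at the start; "torque": the same for the moment, N m; "grip_width": opening from 0.0 (shut) to 1.0 (fully open); "grasp_force": force on a finger pad.
Only numpy, scipy, OpenCV 4.12 (cv2) and the standard library are available. Lean on these libraries where they do the work, as an engineer would, in place of code of your own. Each camera call takes 0.05 s, during which the arm holds its last target. There are 200 camera calls.

## Task

Get the coffee grinder on the desk ready for a short pulse: first push its small grounds door shut until it clicks onto its catch, then set the grinder's own lid (the one with the straight bar grip) squarely into the mouth on top and turn it clockwise, seen from above, to halfway between where it drops in and where it would click into the lock, which is the plain rib on the collar. The lid is sprung and turns back if let go, so keep hold of it: finish while still gripping the lid at that halfway position. Never turn it as far as the lock, and leave the other things on the desk where they are.

Things in the scene. Friction and masses are not known exactly. Their poses are not given: they have to be found in the camera images.
- grinder: Grey coffee grinder with a steel collar, fixed to the desk. Origin: centre of its underside; z up; its door side, the front, faces its own -x; door hinge on its +y side. Box section 160 (x) by 130 (y) mm, deck at z 110 mm; on it a round tower, 92 mm across, axis at x = +30 mm, y = 0, rim at z 165 mm. Tower front is 64 mm behind the front face.
- grinder_mouth (a point): Centre of the tower's mouth at rim height, 165 mm above the desk; axes as the grinder's. Bore 60 mm across; two lug slots, 16 mm wide, at the grinder's +x and -x sides. The lid drops in with its bar along the grinder's x axis, either way round (play 2 mm, 5 degrees), until its disc rests on the rim: lid origin 16 mm below this point. It then turns clockwise only.
- halfway_mark (a point): Plain narrow vertical rib on the outside of the collar: the bar's front end points here at halfway, 45 degrees clockwise from drop-in (a dot at the very front of the collar marks drop-in).
- lock_mark (a point): Broad 14 mm block on the outside of the collar, where the bar's front end points when locked, about 90 degrees clockwise from drop-in. Sprung pawls are first felt at about 60 degrees and click behind the lugs at about 90.
- door_hinge (a point): Point on the vertical hinge axis of the grounds door, at door mid-height, 59 mm above the desk; in the grinder's frame x = -83, y = +52 mm. The door is a flat panel, 104 mm from hinge to free edge, 76 mm tall (21 to 97 mm above the desk), 6 mm thick (3 mm either side of the axis), 0.09 kg.
- door_free_edge (a point): Middle (in height) of the free vertical edge of the grounds door, on its outer face.
- grinder_door (a joint): Angle of the grounds door (rad): 0 = shut against the front, seated on its catch; positive = open, swinging out to the front about the hinge. Starts 0.5 to 1.15. A light spring keeps it ajar unless seated; the last 0.13 rad go over a sprung catch ball that takes about 3 to 8 N at the free edge, then it snaps home and stays.
- pulse_ring (a joint): Turn of the sprung ring inside the mouth that the lid's lugs push (rad, clockwise positive): 0 at rest, equals the lid's turn from its drop-in position less about 0.12. Resists with 0.07 Nm at rest rising to 0.15 Nm at 0.8 rad; turns the lid back when it is let go.
- lid: The grinder's lid, black, about 0.15 kg, standing on the desk on its plug. Origin: centre of the plug's underside; z up; x along bar and lugs. Plug 56 mm across, 16 mm high, two opposite lugs at its foot (68 mm over both, 10 wide, 5 high); disc 80 mm across, z 16 to 23 mm; straight bar grip 64 mm long (x), 14 wide (y), z 23 to 55 mm. Same after half a turn.
- lid_grip (a point): Centre of the bar grip of the grinder's lid, 45 mm above the lid's origin, 10 mm under the bar's top.
- jar_lid: Not wanted: the storage jar's lid, black, 92 mm disc with a round knob 26 mm across, 41 mm tall in all. Stands left or right of the grinder, the two lids swapping places. Leave alone. Origin: centre of its underside.
- jar: Open white ceramic jar, 90 mm across, 110 mm tall. Leave alone. Origin under its centre.
- mug: Blue mug, 80 mm across, 90 mm tall. Leave alone. Origin under its centre.
- spoon: Steel spoon 150 mm long lying on the desk. Leave alone.
- stapler: Black stapler, 130 by 36 mm, 39 mm tall. Leave alone. Origin under its centre.
- pencil_cup: Dark pencil cup with pencils, 72 mm across, 150 mm tall with the pencils. Leave alone. Origin under its centre.
- glasses_case: Brown spectacles case 160 by 60 mm, 38 mm tall. Leave alone. Origin under its centre.

How it is judged:
On the way, in this order (a step that is already met when the one before it is completed fails the run):
1. the grounds door is shut on its catch, before the lid goes on (value of joint grinder_door below 0.03 rad and distance between lid and grinder_mouth above 0.06 m), for 0.3 s.
2. the lid has dropped squarely into the mouth, its bar along the slots, not yet turned (horizontal distance between lid and grinder_mouth below 0.005 m and z of lid in the frame of grinder_mouth between -0.0195 and -0.0135 m and angle between lid's own z axis and vertical below 0.06 rad and angle between the x axis of lid and the x axis of grinder, either way round below 0.2 rad and value of joint pulse_ring below 0.12 rad), for 0.1 s.
At the end, for the whole second after the job is handed in: Through the last second: lid seated in the mouth (origin 13.5-19.5 mm below the rim, 5 mm of the axis, tilt under 0.06 rad), turned 35 to 55 degrees, pulse ring at 0.45 to 1.0 rad and still, fingers on the lid with over 1 N, door under 0.04 rad (horizontal distance between lid and grinder_mouth below 0.005 m and z of lid in the frame of grinder_mouth between -0.0195 and -0.0135 m and angle between lid's own z axis and vertical below 0.06 rad and angle between the x axis of lid and the x axis of grinder, either way round between 0.611 and 0.96 rad and value of joint pulse_ring between 0.45 and 1 rad and velocity of joint pulse_ring between -0.15 and 0.15 rad/s and contact force between the fingers and lid above 1 N and value of joint grinder_door below 0.04 rad); the arm keeps its last pose, push and grip.
It fails at once if the lid is turned on to the lock (ring beyond 1.2 rad) (value of joint pulse_ring above 1.2 rad).
It fails at once if one of the other things on the desk is moved more than 30 mm (distance of any of jar_lid, jar, mug, spoon, stapler, pencil_cup, glasses_case from where it was at the start of the episode above 0.03 m).
It also fails if it takes over 70 s, if anything falls off the work surface, if the arm or the gripper's body presses on something with over 40 N, if the wrist force passes 120 N, or if a joint passes its speed limit or range.

## Working session

There is one attempt and no reset: what is moved stays moved. The work goes in short steps, Python scripts to look and compute and a tool call to move; the robot and the scene stay as the last step left them, time stands still between calls to the robot, and variables do not carry over. Pictures are saved under pics/ and viewed, at most 10 in all, crops included, and the job is handed in when it is done.

Besides the shell and the picture viewer there is one more tool, called after "Emit:" as a command line: name --argument value ..., lists and objects as JSON in quotes. apply_moves: Moves the arm, as the interface text tells. Its arguments: {"type":"object","properties":{"rows":{"type":"array","items":{"type":"object","properties":{"x":{"type":"number"},"y":{"type":"number"},"z":{"type":"number"},"ax":{"type":"number"},"ay":{"type":"number"},"az":{"type":"number"},"gripper":{"type":"number"}}}},"newtons":{"type":"number"}},"required":["rows"]}

```bash
mkdir -p pics; ls; cat > h.py <<'E'
import numpy as np, cv2
from workcell import *
from scipy.spatial.transform import Rotation as R
def snap(n,f=None):
    c=camera(n)
    if f: cv2.imwrite(f,c['color'][:,:,::-1])
    return c
def K(c):
    f=c['color'].shape[0]/2/np.tan(np.radians(c['fov_y'])/2)
    return np.array([[f,0,c['cx']],[0,f,c['cy']],[0,0,1.]]),np.array([c['k1'],0,0,0,0.])
def ray(c,px,z):
    k,d=K(c); p=cv2.undistortPoints(np.array(px,float).reshape(-1,1,2),k,d).reshape(-1,2)
    Rm=cv2.Rodrigues(np.array(c['rvec'],float))[0]; t=np.array(c['tvec'],float).ravel()
    o=-Rm.T@t; v=np.c_[p,np.ones(len(p))]@Rm
    return o+v*((z-o[2])/v[:,2])[:,None]
def proj(c,P):
    k,d=K(c); return cv2.projectPoints(np.array(P,float).reshape(-1,1,3),np.array(c['rvec'],float),np.array(c['tvec'],float),k,d)[0].reshape(-1,2)
E
python3 - <<'E'
from h import *
a=snap('scene','pics/s0.png'); b=snap('top','pics/t0.png')
for c in(a,b):
    print({k:v for k,v in c.items() if k!='color'})
o=get_obs();print(o)
E
```

```text
pics
{'fov_y': 48.60827425480094, 'cx': 274.4771841360073, 'cy': 218.1108876665903, 'k1': -0.11615324461662764, 'rvec': array([ 1.69698732,  2.12680771, -0.62786062]), 'tvec': array([ 0.11378374, -0.4166428 ,  1.66401549])}
{'fov_y': 43.79846192002819, 'cx': 276.78111798604493, 'cy': 208.2595258068472, 'k1': 0.006582496615734488, 'rvec': array([ 2.20569197, -2.17476646,  0.08940463]), 'tvec': array([-0.02417529,  0.5955506 ,  1.57107596])}
{'clock': 0.1, 'joint_pos': array([-1.2395782 ,  0.33279886, -0.06473116,  1.46084409,  0.0216194 ,
        1.34990204, -0.08849645]), 'joint_velocities': array([ 0.00086602, -0.0027665 ,  0.00177443, -0.00244211,  0.00032316,
        0.0016036 , -0.00028505]), 'tau': array([ 1.23432419e-03, -6.26746631e+01,  4.89530771e-02, -3.92427349e+01,
        1.63160643e-02,  6.99805445e-03, -1.90199984e-06]), 'position': array([0.21643185, 0.58599138, 0.24160802]), 'ee_rot': array([ 1.75960025e-01,  9.84397113e-01, -6.23075343e-04, -7.81807270e-05]), 'ft_force': array([ 0.52172825, -0.44816153, -0.1784714 ]), 'torque': array([-0.01821469, -0.00246184,  0.00442741]), 'grasp_force': 0.0, 'grip_width': 0.9959223059239852}
```

View pics/s0.png

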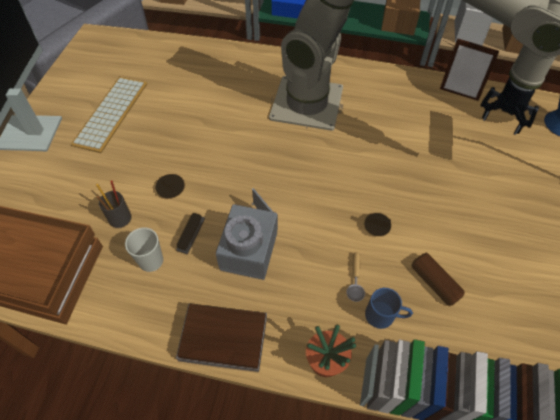

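View pics/t0.png

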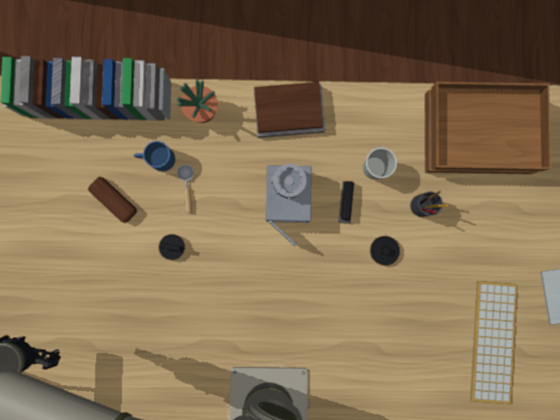

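The scene view shows the grinder at about (247,240) with its door open towards the robot, at (262,200). In the top view the tower is at (289,181), the door runs (270,222)-(297,243), and the lids are at (172,247) and (385,250). I'll enlarge these three.

```bash
python3 - <<'E'
from h import *
c=snap('top'); im=c['color'][:,:,::-1]
a=[cv2.resize(im[y-h:y+h,x-h:x+h],(390,390) if h==25 else (390,390),interpolation=cv2.INTER_CUBIC) for x,y,h in((172,247,25),(385,250,25))]
g=cv2.resize(im[150:255,235:340],(400,400),interpolation=cv2.INTER_CUBIC)
s=snap('scene')['color'][:,:,::-1]; s=cv2.resize(s[185:285,205:305],(400,400),interpolation=cv2.INTER_CUBIC)
a=[cv2.resize(q,(200,200)) for q in a]
cv2.imwrite('pics/c1.png',np.vstack([np.hstack([g,s]),np.hstack(a+[np.zeros((200,400,3),np.uint8)])]))
for n,x,y in(('L',172,247),('R',385,250)):
    m=(im[y-30:y+30,x-30:x+30].max(2)<60).astype(np.uint8)
    k,l,st,ce=cv2.connectedComponentsWithStats(m); i=1+st[1:,4].argmax()
    p=ce[i]+[x-30,y-30]; print(n,st[i],p,ray(c,p,.02))
hsv=im.astype(int); m=((im.max(2).astype(int)-im.min(2)<40)&(im.max(2)>70)).astype(np.uint8); m[:155]=0;m[255:]=0;m[:,:255]=0;m[:,325:]=0
k,l,st,ce=cv2.connectedComponentsWithStats(m)
for i in range(1,k):
    if st[i,4]>40:
        r=cv2.minAreaRect(np.argwhere(l==i)[:,::-1].astype(np.float32)); print(st[i],r,ray(c,cv2.boxPoints(r),.11)[:,:2].round(3).tolist())
E
```

```text
L [ 18  18  25  24 475] [171.59578947 246.62105263] [[0.47489757 0.30101375 0.02      ]]
R [ 16  17  28  28 631] [384.69889065 250.31220285] [[ 0.4725703  -0.34549519  0.02      ]]
[ 265  163   47   83 2792] ((288.32061767578125, 203.89364624023438), (45.98812484741211, 81.93338775634766), 1.301952600479126) [[0.485, 0.019], [0.722, 0.017], [0.721, -0.116], [0.484, -0.113]]
```

View pics/c1.png

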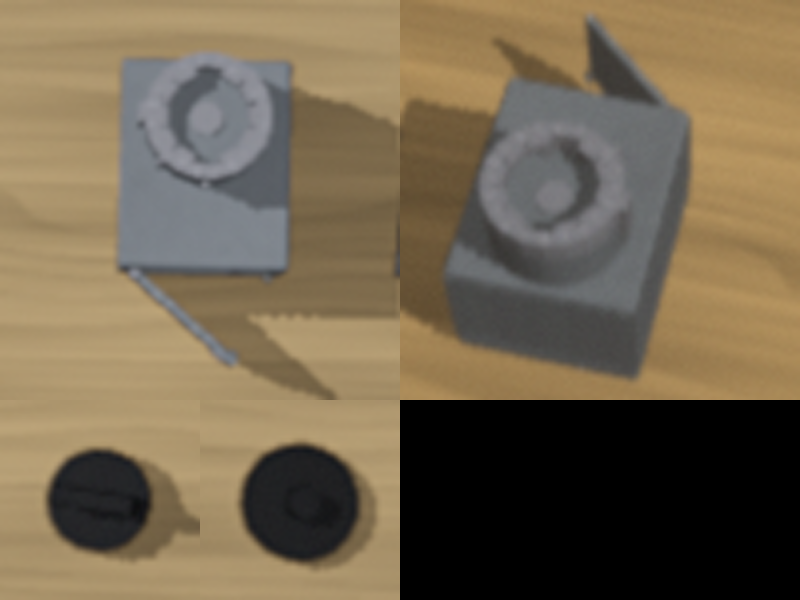

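The left lid at (172,247) has the bar grip, so it's the right one. The one on the right has a round knob. The door hinge is near the deck's front-left corner and the door is open about 41°. The collar has a dot at the front and marks round to its left side, which is clockwise seen from above.

```bash
python3 - <<'E'
from h import *
import workcell; print([n for n in dir(workcell) if not n.startswith('_')])
try: print(tcp_to_tips)
except Exception as e: print(e)
c=snap('top')
q=lambda x,y,s=105/400,ox=235,oy=150:(ox+(x+.5)*s-.5,oy+(y+.5)*s-.5)
cor=ray(c,[q(122,58),q(290,62),q(288,268),q(118,268)],.11); print('deck',cor.round(4)[:,:2].tolist())
f=(cor[0]+cor[1]-cor[2]-cor[3])[:2]; s=(cor[0]+cor[3]-cor[1]-cor[2])[:2]
print('yaw',np.degrees(np.arctan2(f[1],f[0])),np.degrees(np.arctan2(-s[0],s[1])),'ctr',cor.mean(0))
print('door',ray(c,[q(130,270),q(233,362)],.097)[:,:2].tolist())
# rim: bright ring
im=c['color'][150:205,255:320].astype(int); 
g=cv2.cvtColor(c['color'],cv2.COLOR_RGB2GRAY)
m=((c['color'].min(2)>118)&(c['color'].max(2).astype(int)-c['color'].min(2)<30)).astype(np.uint8); m[:158]=0;m[205:]=0;m[:,268:][:, 45:]=0;m[:,:268]=0
cs,_=cv2.findContours(m,cv2.RETR_EXTERNAL,cv2.CHAIN_APPROX_NONE); k=max(cs,key=cv2.contourArea)
e=cv2.fitEllipse(k); print('rim',e,ray(c,[e[0]],.165), 'crop est',ray(c,[q(206,117)],.165))
# lid bar dir
qq=lambda x,y:q(x,y,50/200,147,222); b=ray(c,[qq(52,492-400),qq(143,507-400)],.055); d=b[0]-b[1]; print('bar',b,np.degrees(np.arctan2(d[1],d[0])))
m=(c['color'].max(2)<60).astype(np.uint8); m[:225]=0;m[270:]=0;m[:,:147]=0;m[:,197:]=0
k=max(cv2.findContours(m,0,1)[0],key=cv2.contourArea); print('lid',cv2.fitEllipse(k),ray(c,[cv2.fitEllipse(k)[0]],.023))
o=get_obs(); print(R.from_quat(o['ee_rot']).as_matrix().round(3))
E
```

```text
['MotionError', 'camera', 'get_obs', 'hand_in', 'tcp_to_tips']
0.011
deck [[0.715, 0.0162], [0.7139, -0.1116], [0.5571, -0.1115], [0.5553, 0.0168]]
yaw -0.12366886407041132 0.16399943797786043 ctr [ 0.63533293 -0.04754147  0.11      ]
door [[0.55453002872138, 0.007760110736063086], [0.48581132628815554, -0.07138368924809613]]
rim ((286.7624206542969, 181.92227172851562), (39.74812698364258, 45.61425018310547), 35.62757873535156) [[ 0.65946446 -0.04108323  0.165     ]] crop est [[ 0.66396619 -0.04643992  0.165     ]]
bar [[0.4804828  0.32989427 0.055     ]
 [0.47032227 0.26242021 0.055     ]] 81.43650033655666
lid ((171.62973022460938, 246.6268310546875), (23.4128475189209, 24.046443939208984), 91.863037109375) [[0.47489623 0.3003433  0.023     ]]
[[-0.938  0.346 -0.   ]
 [ 0.346  0.938 -0.001]
 [-0.    -0.001 -1.   ]]
```

Emit:
apply_moves --rows '[{"x": -32,"y": -19,"gripper": 1},{"x": -32,"y": -19,"gripper": 1},{"x": -32,"y": -19,"gripper": 1},{"x": -32,"y": -19,"gripper": 1},{"x": -32,"y": -19,"gripper": 1}]' --newtons 40

```text
invalid input at $.rows[0]: expected keys x, y, z, ax, ay, az, gripper
```

Emit:
apply_moves --rows '[{"x": -32,"y": -19,"gripper": 1},{"x": -32,"y": -19,"gripper": 1},{"x": -32,"y": -19,"gripper": 1},{"x": -32,"y": -19,"gripper": 1},{"x": -32,"y": -19,"gripper": 1}]'

```text
invalid input at $.rows[0]: expected keys x, y, z, ax, ay, az, gripper
```

Emit:
apply_moves --rows '[{"az": -7},{"az": -7},{"az": -6},{},{}]'

```text
invalid input at $.rows[0]: expected keys x, y, z, ax, ay, az, gripper
```

```bash
python3 - <<'E'
from h import *
o=get_obs(); print(o['clock'],o['position'],o['grip_width'],o['joint_pos'].round(2)); print(R.from_quat(o['ee_rot']).as_matrix().round(3))
E
```

```text
0.25 [0.21646239 0.58614952 0.24193542] 0.9958018732370404 [-1.24  0.33 -0.06  1.46  0.02  1.35 -0.09]
[[-0.938  0.346 -0.   ]
 [ 0.346  0.938 -0.001]
 [-0.    -0.001 -1.   ]]
```

All keys are required in each row.

Emit:
apply_moves --rows '[{"x": -32,"y": -19,"z": 0,"ax": 0,"ay": 0,"az": 0,"gripper": 1},{"x": -32,"y": -19,"z": 0,"ax": 0,"ay": 0,"az": 0,"gripper": 1},{"x": -32,"y": -19,"z": 0,"ax": 0,"ay": 0,"az": 0,"gripper": 1},{"x": -32,"y": -19,"z": 0,"ax": 0,"ay": 0,"az": 0,"gripper": 1},{"x": -32,"y": -19,"z": 0,"ax": 0,"ay": 0,"az": 0,"gripper": 1}]' --newtons 40

```text
clock: 0.67
position: [0.3345, 0.4402, 0.2423]
ee_rot: [0.176, 0.984, 0.0, -0.0]
ft_force: [1.0, -0.2, 0.2]
grip_width: 0.296
grasp_force: 0.0
```

Emit:
apply_moves --rows '[{"x": -32,"y": -19,"z": 0,"ax": 0,"ay": 0,"az": 0,"gripper": 1},{"x": -32,"y": -19,"z": 0,"ax": 0,"ay": 0,"az": 0,"gripper": 1},{"x": -32,"y": -19,"z": 0,"ax": 0,"ay": 0,"az": 0,"gripper": 1},{"x": -32,"y": -19,"z": 0,"ax": 0,"ay": 0,"az": 0,"gripper": 1},{"x": -32,"y": -19,"z": 0,"ax": 0,"ay": 0,"az": 0,"gripper": 1}]'

```text
clock: 1.08
position: [0.4517, 0.2956, 0.2425]
ee_rot: [0.176, 0.984, 0.0, 0.0]
ft_force: [0.7, -0.1, -0.1]
grip_width: 0.0
grasp_force: 0.0
```

Emit:
apply_moves --rows '[{"x": 0,"y": 0,"z": 0,"ax": 0,"ay": 0,"az": -7,"gripper": 1},{"x": 0,"y": 0,"z": 0,"ax": 0,"ay": 0,"az": -7,"gripper": 1},{"x": 0,"y": 0,"z": 0,"ax": 0,"ay": 0,"az": -6,"gripper": 1},{"x": 0,"y": 0,"z": 0,"ax": 0,"ay": 0,"az": 0,"gripper": 1}]'

```text
clock: 1.42
position: [0.4509, 0.297, 0.2423]
ee_rot: [0.0, 1.0, 0.0, -0.0]
ft_force: [-0.7, -0.7, 0.5]
grip_width: 0.0
grasp_force: 0.0
```

```bash
cat >> h.py <<'E'
def st():
    o=get_obs(); M=R.from_quat(o['ee_rot']).as_matrix()
    print('t%.2f'%o['clock'],'pos',o['position'].round(4),'yaw %.1f'%np.degrees(np.arctan2(M[1,0],M[0,0])),'zt',M[:,2].round(3),'w %.3f'%o['grip_width'],'gf %.1f'%o['grasp_force'],'F',o['ft_force'].round(1),'T',o['torque'].round(2),'q',o['joint_pos'].round(2))
    return o
E
python3 -c "
from h import *
st()"
```

```text
t1.42 pos [0.4509 0.297  0.2423] yaw 180.0 zt [-0.  0. -1.] w 0.000 gf 0.0 F [-0.7 -0.7  0.5] T [ 0.01 -0.05 -0.01] q [-0.8   0.14  0.14  1.7  -0.02  1.31  0.92]
```

Emit:
apply_moves --rows '[{"x": 3,"y": -39,"z": 0,"ax": 0,"ay": 0,"az": 0,"gripper": 1},{"x": 3,"y": -39,"z": 0,"ax": 0,"ay": 0,"az": 0,"gripper": 1},{"x": 3,"y": -39,"z": 0,"ax": 0,"ay": 0,"az": 0,"gripper": 1},{"x": 3,"y": -39,"z": 0,"ax": 0,"ay": 0,"az": 0,"gripper": 1},{"x": 3,"y": -39,"z": 0,"ax": 0,"ay": 0,"az": 0,"gripper": 1}]'

```text
clock: 1.83
position: [0.4344, 0.1006, 0.2423]
ee_rot: [0.004, 1.0, 0.0, 0.0]
ft_force: [-0.2, 0.4, 1.0]
grip_width: 0.004
grasp_force: 0.0
```

Emit:
apply_moves --rows '[{"x": 3,"y": -39,"z": 0,"ax": 0,"ay": 0,"az": 0,"gripper": 1},{"x": 3,"y": -39,"z": 0,"ax": 0,"ay": 0,"az": 0,"gripper": 1},{"x": 3,"y": -39,"z": 0,"ax": 0,"ay": 0,"az": 0,"gripper": 1},{"x": 2,"y": -40,"z": 0,"ax": 0,"ay": 0,"az": 0,"gripper": 1},{"x": 0,"y": 0,"z": 0,"ax": 0,"ay": 0,"az": 0,"gripper": 1}]'

```text
clock: 2.25
position: [0.4224, -0.0618, 0.2427]
ee_rot: [0.009, 1.0, -0.0, 0.001]
ft_force: [0.0, -0.3, -0.4]
grip_width: 0.003
grasp_force: 0.0
```

Emit:
apply_moves --rows '[{"x": 0,"y": 0,"z": 34,"ax": 0,"ay": 0,"az": 0,"gripper": 1},{"x": 0,"y": 0,"z": 34,"ax": 0,"ay": 0,"az": 0,"gripper": 1},{"x": 0,"y": 0,"z": 34,"ax": 0,"ay": 0,"az": 0,"gripper": 1},{"x": 0,"y": 0,"z": 34,"ax": 0,"ay": 0,"az": 0,"gripper": 1},{"x": 0,"y": 0,"z": 34,"ax": 0,"ay": 0,"az": 0,"gripper": 1}]'

```text
clock: 2.67
position: [0.4232, -0.0546, 0.0711]
ee_rot: [0.004, 1.0, 0.0, 0.001]
ft_force: [0.6, 0.4, -0.2]
grip_width: -0.002
grasp_force: 0.0
```

Emit:
apply_moves --rows '[{"x": -12,"y": -3,"z": 0,"ax": 0,"ay": 0,"az": 0,"gripper": 1},{"x": -12,"y": -3,"z": 0,"ax": 0,"ay": 0,"az": 0,"gripper": 1},{"x": -12,"y": -3,"z": 0,"ax": 0,"ay": 0,"az": 0,"gripper": 1},{"x": -12,"y": -3,"z": 0,"ax": 0,"ay": 0,"az": 0,"gripper": 1},{"x": -12,"y": -3,"z": 0,"ax": 0,"ay": 0,"az": 0,"gripper": 1}]'

```text
clock: 3.08
position: [0.4837, -0.0698, 0.0722]
ee_rot: [0.004, 1.0, 0.0, -0.0]
ft_force: [-1.2, 0.3, 0.6]
grip_width: -0.001
grasp_force: 0.1
```

Emit:
apply_moves --rows '[{"x": -9,"y": -4,"z": 0,"ax": 0,"ay": 0,"az": 0,"gripper": 1},{"x": -9,"y": -4,"z": 0,"ax": 0,"ay": 0,"az": 0,"gripper": 1},{"x": -9,"y": -4,"z": 0,"ax": 0,"ay": 0,"az": 0,"gripper": 1},{"x": -9,"y": 0,"z": 0,"ax": 0,"ay": 0,"az": 0,"gripper": 1},{"x": 0,"y": 0,"z": 0,"ax": 0,"ay": 0,"az": 0,"gripper": 1}]'

```text
clock: 3.5
position: [0.5206, -0.0822, 0.0724]
ee_rot: [0.003, 1.0, -0.0, 0.0]
ft_force: [0.4, 0.5, 0.4]
grip_width: 0.004
grasp_force: 0.0
```

Emit:
apply_moves --rows '[{"x": -5,"y": 0,"z": 0,"ax": 0,"ay": 0,"az": 0,"gripper": 1},{"x": -5,"y": 0,"z": 0,"ax": 0,"ay": 0,"az": 0,"gripper": 1},{"x": 0,"y": 0,"z": 0,"ax": 0,"ay": 0,"az": 0,"gripper": 1}]'

```text
clock: 3.75
position: [0.5296, -0.082, 0.0723]
ee_rot: [0.002, 1.0, -0.0, 0.0]
ft_force: [1.0, 0.8, 0.5]
grip_width: 0.003
grasp_force: 0.0
```

Emit:
apply_moves --rows '[{"x": -3,"y": 0,"z": 0,"ax": 0,"ay": 0,"az": 0,"gripper": 1},{"x": -3,"y": 0,"z": 0,"ax": 0,"ay": 0,"az": 0,"gripper": 1},{"x": 0,"y": 0,"z": 0,"ax": 0,"ay": 0,"az": 0,"gripper": 1}]'

```text
clock: 4.0
position: [0.5356, -0.082, 0.0724]
ee_rot: [0.002, 1.0, 0.0, 0.0]
ft_force: [0.0, 0.8, -0.2]
grip_width: 0.002
grasp_force: 0.0
```

Emit:
apply_moves --rows '[{"x": -2,"y": 0,"z": 0,"ax": 0,"ay": 0,"az": 0,"gripper": 1},{"x": 0,"y": 0,"z": 0,"ax": 0,"ay": 0,"az": 0,"gripper": 1}]'

```text
clock: 4.17
position: [0.5373, -0.082, 0.0723]
ee_rot: [0.002, 1.0, 0.0, 0.0]
ft_force: [0.2, -0.1, -0.3]
grip_width: 0.001
grasp_force: 0.0
```

Emit:
apply_moves --rows '[{"x": -2,"y": 0,"z": 0,"ax": 0,"ay": 0,"az": 0,"gripper": 1},{"x": 0,"y": 0,"z": 0,"ax": 0,"ay": 0,"az": 0,"gripper": 1}]'

```text
clock: 4.33
position: [0.5376, -0.0822, 0.072]
ee_rot: [0.003, 1.0, 0.0, -0.002]
ft_force: [-7.8, 0.7, 5.9]
grip_width: -0.001
grasp_force: 4.3
```

```bash
python3 - <<'E'
from h import *
st(); c=snap('top'); s=snap('scene')
z=lambda im,x,y:cv2.resize(im[y:y+100,x:x+100,::-1],(400,400),interpolation=cv2.INTER_CUBIC)
cv2.imwrite('pics/d1.png',np.hstack([z(c['color'],240,155),z(s['color'],205,170)]))
E
```

```text
t4.33 pos [ 0.5376 -0.0822  0.072 ] yaw 179.7 zt [-0.004  0.001 -1.   ] w -0.001 gf 4.3 F [-7.8  0.7  5.9] T [0.05 1.55 0.01] q [-0.37  0.35  0.51  1.88 -0.21  0.97  1.8 ]
```

View pics/d1.png

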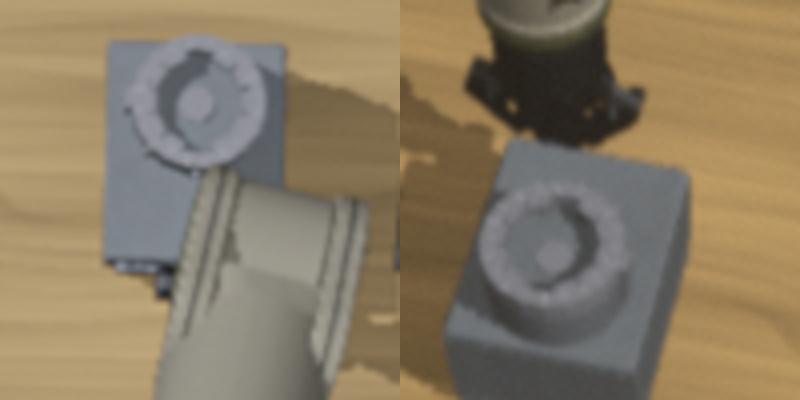

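The gripper now touches something, with a force of -7.8 N in x. The door is hidden behind the gripper at about (160,270), so I'll push slightly further.

Emit:
apply_moves --rows '[{"x": -2,"y": 0,"z": 0,"ax": 0,"ay": 0,"az": 0,"gripper": 1},{"x": 0,"y": 0,"z": 0,"ax": 0,"ay": 0,"az": 0,"gripper": 1}]'

```text
clock: 4.6
position: [0.5379, -0.0823, 0.0717]
ee_rot: [0.003, 1.0, 0.001, -0.004]
ft_force: [-17.9, 0.5, 12.6]
grip_width: -0.001
grasp_force: 8.7
```

Emit:
apply_moves --rows '[{"x": -1,"y": 0,"z": 0,"ax": 0,"ay": 0,"az": 0,"gripper": 1},{"x": 0,"y": 0,"z": 0,"ax": 0,"ay": 0,"az": 0,"gripper": 1},{"x": 0,"y": 0,"z": 0,"ax": 0,"ay": 0,"az": 0,"gripper": 1}]'

```text
clock: 4.85
position: [0.5381, -0.0823, 0.0717]
ee_rot: [0.003, 1.0, 0.001, -0.004]
ft_force: [-22.7, 2.0, 16.2]
grip_width: 0.001
grasp_force: 10.9
```

Emit:
apply_moves --rows '[{"x": 25,"y": 0,"z": 0,"ax": 0,"ay": 0,"az": 0,"gripper": 1},{"x": 37,"y": 0,"z": 0,"ax": 0,"ay": 0,"az": 0,"gripper": 1},{"x": 37,"y": 0,"z": -20,"ax": 0,"ay": 0,"az": 0,"gripper": 1},{"x": 0,"y": 10,"z": -40,"ax": 0,"ay": 0,"az": 0,"gripper": 1},{"x": 0,"y": 10,"z": -40,"ax": 0,"ay": 0,"az": 0,"gripper": 0}]'

```text
clock: 5.27
position: [0.4397, -0.0622, 0.1715]
ee_rot: [0.003, 1.0, 0.0, -0.003]
ft_force: [3.4, 1.1, 0.3]
grip_width: 0.126
grasp_force: 0.0
```

Emit:
apply_moves --rows '[{"x": -3,"y": 37,"z": 0,"ax": 0,"ay": 0,"az": 0,"gripper": 0},{"x": -3,"y": 37,"z": 0,"ax": 0,"ay": 0,"az": 0,"gripper": 0},{"x": -3,"y": 37,"z": 0,"ax": 0,"ay": 0,"az": 0,"gripper": 0},{"x": -3,"y": 37,"z": 0,"ax": 0,"ay": 0,"az": 0,"gripper": 0},{"x": -3,"y": 37,"z": 0,"ax": 0,"ay": 0,"az": 0,"gripper": 0}]'

```text
clock: 5.68
position: [0.4594, 0.1251, 0.1725]
ee_rot: [0.002, 1.0, 0.001, 0.0]
ft_force: [0.9, -0.2, -0.7]
grip_width: 0.846
grasp_force: 0.0
```

```bash
python3 - <<'E'
from h import *
st(); c=snap('top')
im=c['color']; a=cv2.resize(im[150:255,235:340,::-1],(500,500),interpolation=cv2.INTER_CUBIC)
cv2.imwrite('pics/d2.png',a)
E
```

```text
t5.68 pos [0.4594 0.1251 0.1725] yaw 179.7 zt [ 0.001  0.001 -1.   ] w 0.846 gf 0.0 F [ 0.9 -0.2 -0.7] T [ 0.01 -0.05 -0.  ] q [-0.68  0.05  0.33  1.95 -0.02  1.14  1.22]
```

View pics/d2.png

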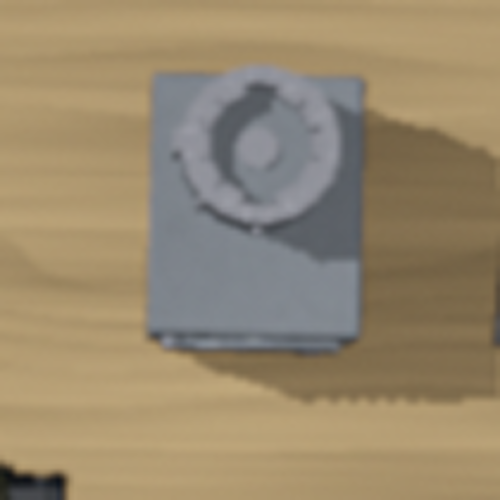

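The door now lies flat and parallel to the front (row 343 in the crop), so it's shut. The rim circle is centred at crop (260,146) and the drop-in dot is at (256,230). Next is the lid.

Emit:
apply_moves --rows '[{"x": -3,"y": 35,"z": 0,"ax": 0,"ay": 0,"az": 0,"gripper": 0},{"x": -3,"y": 35,"z": 0,"ax": 0,"ay": 0,"az": 0,"gripper": 0},{"x": -3,"y": 35,"z": 0,"ax": 0,"ay": 0,"az": 0,"gripper": 0},{"x": -3,"y": 35,"z": 0,"ax": 0,"ay": 0,"az": 0,"gripper": 0},{"x": -3,"y": 35,"z": 0,"ax": 0,"ay": 0,"az": 7,"gripper": 0}]'

```text
clock: 6.15
position: [0.4753, 0.2997, 0.1722]
ee_rot: [0.062, 0.998, 0.0, 0.0]
ft_force: [0.4, -0.9, 0.1]
grip_width: 1.0
grasp_force: 0.0
```

Emit:
apply_moves --rows '[{"x": 0,"y": 0,"z": 0,"ax": 0,"ay": 0,"az": 7,"gripper": 0},{"x": 0,"y": 0,"z": 0,"ax": 0,"ay": 0,"az": 7,"gripper": 0},{"x": 0,"y": 0,"z": 0,"ax": 0,"ay": 0,"az": 7,"gripper": 0},{"x": 0,"y": 0,"z": 0,"ax": 0,"ay": 0,"az": 7,"gripper": 0},{"x": 0,"y": 0,"z": 0,"ax": 0,"ay": 0,"az": 7,"gripper": 0}]'

```text
clock: 6.57
position: [0.4753, 0.298, 0.1721]
ee_rot: [0.363, 0.932, 0.0, 0.0]
ft_force: [-0.1, 0.4, 0.5]
grip_width: 0.999
grasp_force: 0.0
```

Emit:
apply_moves --rows '[{"x": 0,"y": 0,"z": 0,"ax": 0,"ay": 0,"az": 7,"gripper": 0},{"x": 0,"y": 0,"z": 0,"ax": 0,"ay": 0,"az": 7,"gripper": 0},{"x": 0,"y": 0,"z": 0,"ax": 0,"ay": 0,"az": 7,"gripper": 0},{"x": 0,"y": 0,"z": 0,"ax": 0,"ay": 0,"az": 7,"gripper": 0},{"x": 0,"y": 0,"z": 0,"ax": 0,"ay": 0,"az": 7,"gripper": 0}]'

```text
clock: 6.98
position: [0.4753, 0.298, 0.1722]
ee_rot: [0.627, 0.779, 0.0, -0.0]
ft_force: [-0.8, 0.6, 0.4]
grip_width: 1.004
grasp_force: 0.0
```

Emit:
apply_moves --rows '[{"x": 0,"y": 0,"z": 0,"ax": 0,"ay": 0,"az": 7,"gripper": 0},{"x": 0,"y": 0,"z": 0,"ax": 0,"ay": 0,"az": 7,"gripper": 0},{"x": 0,"y": 0,"z": 0,"ax": 0,"ay": 0,"az": 7,"gripper": 0},{"x": 0,"y": 0,"z": 0,"ax": 0,"ay": 0,"az": 0,"gripper": 0},{"x": 0,"y": 0,"z": 0,"ax": 0,"ay": 0,"az": 0,"gripper": 0}]'

```text
clock: 7.4
position: [0.4753, 0.2981, 0.1722]
ee_rot: [0.755, 0.656, 0.0, -0.0]
ft_force: [0.6, 0.1, -1.1]
grip_width: 1.0
grasp_force: 0.0
```

```bash
python3 - <<'E'
from h import *
o=st(); M=R.from_quat(o['ee_rot']).as_matrix(); L=np.array([.475,.3003,o['position'][2]])
print('to lid in tool mm',1000*M.T@(L-o['position']))
c=snap('top'); s=105/500
q=lambda x,y:(235+(x+.5)*s-.5,150+(y+.5)*s-.5)
print('mouth',ray(c,[q(260,146)],.165))
d=ray(c,[q(152,73),q(364,76),q(360,335),q(147,335)],.11); print('deck',d[:,:2].round(4).tolist(),d.mean(0))
print('dot',ray(c,[q(256,230)],.15))
E
```

```text
t7.40 pos [0.4753 0.2981 0.1722] yaw 82.0 zt [ 0.  0. -1.] w 1.000 gf 0.0 F [ 0.6  0.1 -1.1] T [ 0.02 -0.01  0.01] q [-1.01  0.25  0.43  1.75 -0.11  1.17 -0.69]
to lid in tool mm [ 2.12146646e+00 -5.66822288e-01  3.73469748e-04]
mouth [[ 0.66420772 -0.0478258   0.165     ]]
deck [[0.7148, 0.0165], [0.7149, -0.1124], [0.5572, -0.1114], [0.5554, 0.0171]] [ 0.63556251 -0.04754076  0.11      ]
dot [[ 0.6162552  -0.04656774  0.15      ]]
```

Emit:
apply_moves --rows '[{"x": 2,"y": 0,"z": 33,"ax": 0,"ay": 0,"az": 0,"gripper": 0},{"x": 0,"y": 0,"z": 35,"ax": 0,"ay": 0,"az": 0,"gripper": 0},{"x": 0,"y": 0,"z": 35,"ax": 0,"ay": 0,"az": 0,"gripper": 0},{"x": 0,"y": 0,"z": 30,"ax": 0,"ay": 0,"az": 0,"gripper": 0},{"x": 0,"y": 0,"z": 0,"ax": 0,"ay": 0,"az": 0,"gripper": 0}]'

```text
clock: 7.87
position: [0.4723, 0.2979, 0.0337]
ee_rot: [0.755, 0.656, -0.004, -0.0]
ft_force: [-1.3, -0.1, 0.3]
grip_width: 1.0
grasp_force: 0.0
```

Emit:
apply_moves --rows '[{"x": 0,"y": 0,"z": 0,"ax": 0,"ay": 0,"az": 0,"gripper": 1},{"x": 0,"y": 0,"z": 0,"ax": 0,"ay": 0,"az": 0,"gripper": 1},{"x": 0,"y": 0,"z": 0,"ax": 0,"ay": 0,"az": 0,"gripper": 1},{"x": 0,"y": 0,"z": 0,"ax": 0,"ay": 0,"az": 0,"gripper": 1},{"x": 0,"y": 0,"z": 0,"ax": 0,"ay": 0,"az": 0,"gripper": 1}]' --newtons 60

```text
clock: 8.28
position: [0.4762, 0.3007, 0.0406]
ee_rot: [0.756, 0.654, 0.001, -0.0]
ft_force: [-0.7, -0.5, -0.2]
grip_width: 0.3
grasp_force: 0.0
```

Emit:
apply_moves --rows '[{"x": 0,"y": 0,"z": 0,"ax": 0,"ay": 0,"az": 0,"gripper": 1},{"x": 0,"y": 0,"z": 0,"ax": 0,"ay": 0,"az": 0,"gripper": 1},{"x": 0,"y": 0,"z": 0,"ax": 0,"ay": 0,"az": 0,"gripper": 1},{"x": 0,"y": 0,"z": 0,"ax": 0,"ay": 0,"az": 0,"gripper": 1},{"x": 0,"y": 0,"z": 0,"ax": 0,"ay": 0,"az": 0,"gripper": 1}]'

```text
clock: 8.7
position: [0.476, 0.3007, 0.0403]
ee_rot: [0.756, 0.654, 0.001, -0.0]
ft_force: [-1.2, -1.0, 7.9]
grip_width: 0.15
grasp_force: 60.2
```

```bash
python3 -c "
from h import *
st()"
```

```text
t8.70 pos [0.476  0.3007 0.0403] yaw 81.7 zt [ 0.001  0.001 -1.   ] w 0.150 gf 60.2 F [-1.2 -1.   7.9] T [-0.13  0.3  -0.04] q [-0.97  0.42  0.39  1.85 -0.2   0.91 -0.63]
```

Emit:
apply_moves --rows '[{"x": 0,"y": 0,"z": -20,"ax": 0,"ay": 0,"az": 0,"gripper": 1},{"x": 0,"y": 0,"z": -40,"ax": 0,"ay": 0,"az": 0,"gripper": 1},{"x": 0,"y": 0,"z": -40,"ax": 0,"ay": 0,"az": 0,"gripper": 1},{"x": 0,"y": 0,"z": -40,"ax": 0,"ay": 0,"az": 0,"gripper": 1},{"x": 0,"y": 0,"z": -30,"ax": 0,"ay": 0,"az": -7,"gripper": 1}]'

```text
clock: 9.12
position: [0.4759, 0.3, 0.2126]
ee_rot: [0.716, 0.698, 0.001, 0.0]
ft_force: [0.9, 0.9, -1.4]
grip_width: 0.151
grasp_force: 58.9
```

Emit:
apply_moves --rows '[{"x": 0,"y": 0,"z": -10,"ax": 0,"ay": 0,"az": -7,"gripper": 1},{"x": 0,"y": 0,"z": 0,"ax": 0,"ay": 0,"az": -7,"gripper": 1},{"x": 0,"y": 0,"z": 0,"ax": 0,"ay": 0,"az": -7,"gripper": 1},{"x": 0,"y": 0,"z": 0,"ax": 0,"ay": 0,"az": -7,"gripper": 1},{"x": 0,"y": 0,"z": 0,"ax": 0,"ay": 0,"az": -7,"gripper": 1}]'

```text
clock: 9.53
position: [0.4753, 0.2999, 0.2191]
ee_rot: [0.469, 0.883, -0.0, -0.0]
ft_force: [0.1, 0.9, -1.5]
grip_width: 0.151
grasp_force: 58.9
```

Emit:
apply_moves --rows '[{"x": 0,"y": 0,"z": 0,"ax": 0,"ay": 0,"az": -7,"gripper": 1},{"x": 0,"y": 0,"z": 0,"ax": 0,"ay": 0,"az": -7,"gripper": 1},{"x": 0,"y": 0,"z": 0,"ax": 0,"ay": 0,"az": -7,"gripper": 1},{"x": 0,"y": 0,"z": 0,"ax": 0,"ay": 0,"az": -7,"gripper": 1},{"x": 0,"y": 0,"z": 0,"ax": 0,"ay": 0,"az": -7,"gripper": 1}]'

```text
clock: 9.95
position: [0.4753, 0.2999, 0.219]
ee_rot: [0.182, 0.983, -0.0, -0.0]
ft_force: [0.3, 0.5, -1.6]
grip_width: 0.15
grasp_force: 58.9
```

Emit:
apply_moves --rows '[{"x": 0,"y": 0,"z": 0,"ax": 0,"ay": 0,"az": -7,"gripper": 1},{"x": 0,"y": 0,"z": 0,"ax": 0,"ay": 0,"az": -7,"gripper": 1},{"x": 0,"y": 0,"z": 0,"ax": 0,"ay": 0,"az": -7,"gripper": 1},{"x": 0,"y": 0,"z": 0,"ax": 0,"ay": 0,"az": 0,"gripper": 1},{"x": 0,"y": 0,"z": 0,"ax": 0,"ay": 0,"az": 0,"gripper": 1}]'

```text
clock: 10.37
position: [0.4754, 0.2999, 0.219]
ee_rot: [0.004, 1.0, -0.0, -0.0]
ft_force: [0.4, 0.3, -1.6]
grip_width: 0.152
grasp_force: 58.9
```

Emit:
apply_moves --rows '[{"x": -19,"y": -35,"z": 0,"ax": 0,"ay": 0,"az": 0,"gripper": 1},{"x": -19,"y": -35,"z": 0,"ax": 0,"ay": 0,"az": 0,"gripper": 1},{"x": -19,"y": -35,"z": 0,"ax": 0,"ay": 0,"az": 0,"gripper": 1},{"x": -19,"y": -35,"z": 0,"ax": 0,"ay": 0,"az": 0,"gripper": 1},{"x": -19,"y": -35,"z": 0,"ax": 0,"ay": 0,"az": 0,"gripper": 1}]'

```text
clock: 10.78
position: [0.5702, 0.1229, 0.2193]
ee_rot: [0.005, 1.0, 0.0, 0.0]
ft_force: [1.4, 0.4, -2.0]
grip_width: 0.151
grasp_force: 58.9
```

Emit:
apply_moves --rows '[{"x": -19,"y": -35,"z": 0,"ax": 0,"ay": 0,"az": 0,"gripper": 1},{"x": -19,"y": -35,"z": 0,"ax": 0,"ay": 0,"az": 0,"gripper": 1},{"x": -19,"y": -35,"z": 0,"ax": 0,"ay": 0,"az": 0,"gripper": 1},{"x": -19,"y": -35,"z": 0,"ax": 0,"ay": 0,"az": 0,"gripper": 1},{"x": -19,"y": -35,"z": 0,"ax": 0,"ay": 0,"az": 0,"gripper": 1}]'

```text
clock: 11.2
position: [0.6645, -0.0524, 0.2191]
ee_rot: [0.004, 1.0, 0.0, 0.0]
ft_force: [-0.3, 0.9, -2.0]
grip_width: 0.15
grasp_force: 58.9
```

Emit:
apply_moves --rows '[{"x": 0,"y": 0,"z": 0,"ax": 0,"ay": 0,"az": 0,"gripper": 1},{"x": 0,"y": 0,"z": 0,"ax": 0,"ay": 0,"az": 0,"gripper": 1}]'

```text
clock: 11.37
position: [0.664, -0.0544, 0.2185]
ee_rot: [0.007, 1.0, -0.001, -0.0]
ft_force: [-0.3, 1.2, -0.6]
grip_width: 0.149
grasp_force: 59.1
```

```bash
python3 - <<'E'
from h import *
st(); c=snap('top');s=snap('scene')
z=lambda im,x,y:cv2.resize(im[y:y+100,x:x+100,::-1],(400,400),interpolation=cv2.INTER_CUBIC)
cv2.imwrite('pics/e1.png',np.hstack([z(c['color'],240,150),z(s['color'],195,180)]))
E
```

```text
t11.37 pos [ 0.664  -0.0544  0.2185] yaw 179.2 zt [-0.001 -0.002 -1.   ] w 0.149 gf 59.1 F [-0.3  1.2 -0.6] T [0.06 0.05 0.  ] q [-0.33  0.46  0.47  1.4  -0.21  1.34  1.71]
```

View pics/e1.png

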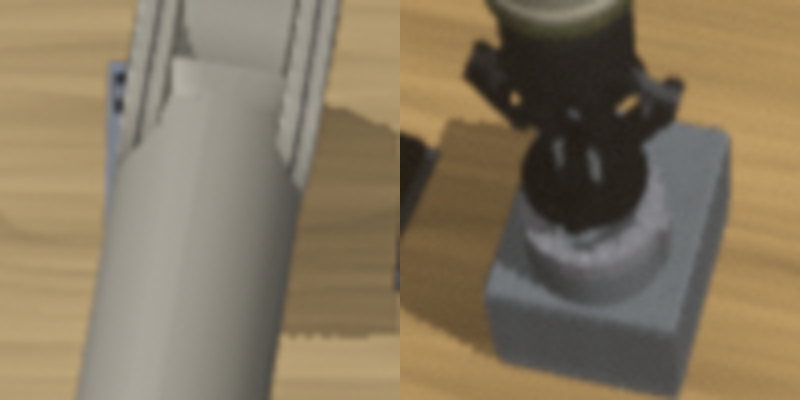

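The top view is blocked by the arm. In the scene view the lid hangs just above the tower, with its disc at about (585,180). I'll correct the offset and let it settle.

Emit:
apply_moves --rows '[{"x": 0,"y": 3,"z": 0,"ax": 0,"ay": 0,"az": 0,"gripper": 1},{"x": 0,"y": 0,"z": 0,"ax": 0,"ay": 0,"az": 0,"gripper": 1},{"x": 0,"y": 0,"z": 0,"ax": 0,"ay": 0,"az": 0,"gripper": 1},{"x": 0,"y": 0,"z": 0,"ax": 0,"ay": 0,"az": 0,"gripper": 1}]'

```text
clock: 11.8
position: [0.6638, -0.0468, 0.2193]
ee_rot: [0.002, 1.0, 0.0, 0.0]
ft_force: [0.1, 0.2, -2.6]
grip_width: 0.15
grasp_force: 59.1
```

```bash
python3 - <<'E'
from h import *
o=st(); M=R.from_quat(o['ee_rot']).as_matrix(); 
print('to mouth mm tool',1000*M.T@(np.array([.6646,-.0476,o['position'][2]])-o['position']))
E
```

```text
t11.80 pos [ 0.6638 -0.0468  0.2193] yaw 179.8 zt [ 0.  0. -1.] w 0.150 gf 59.1 F [ 0.1  0.2 -2.6] T [-0.02 -0.   -0.03] q [-0.33  0.46  0.47  1.4  -0.21  1.34  1.71]
to mouth mm tool [-7.80286308e-01 -7.48742632e-01 -4.11136286e-05]
```

Emit:
apply_moves --rows '[{"x": -0.8,"y": -0.8,"z": 5,"ax": 0,"ay": 0,"az": 0,"gripper": 1},{"x": 0,"y": 0,"z": 5,"ax": 0,"ay": 0,"az": 0,"gripper": 1},{"x": 0,"y": 0,"z": 2,"ax": 0,"ay": 0,"az": 0,"gripper": 1},{"x": 0,"y": 0,"z": 0,"ax": 0,"ay": 0,"az": 0,"gripper": 1}]'

```text
clock: 12.13
position: [0.6642, -0.0486, 0.206]
ee_rot: [0.002, 1.0, 0.0, -0.001]
ft_force: [-0.6, 0.8, -1.8]
grip_width: 0.153
grasp_force: 59.1
```

Emit:
apply_moves --rows '[{"x": 0,"y": 0,"z": 3,"ax": 0,"ay": 0,"az": 0,"gripper": 1},{"x": 0,"y": 0,"z": 2,"ax": 0,"ay": 0,"az": 0,"gripper": 1},{"x": 0,"y": 0,"z": 0,"ax": 0,"ay": 0,"az": 0,"gripper": 1}]'

```text
clock: 12.38
position: [0.6645, -0.0486, 0.2015]
ee_rot: [0.002, 1.0, 0.0, -0.0]
ft_force: [0.5, -0.8, -1.5]
grip_width: 0.152
grasp_force: 59.1
```

```bash
python3 -c "
from h import *
st()"
```

```text
t12.38 pos [ 0.6645 -0.0486  0.2015] yaw 179.7 zt [-0.001  0.    -1.   ] w 0.152 gf 59.1 F [ 0.5 -0.8 -1.5] T [-0.01 -0.01  0.02] q [-0.33  0.47  0.47  1.42 -0.21  1.3   1.72]
```

The lugs passed the rim without any contact force, so I'll continue down.

Emit:
apply_moves --rows '[{"x": 0,"y": 0.7,"z": 3,"ax": 0,"ay": 0,"az": 0,"gripper": 1},{"x": 0,"y": 0,"z": 3,"ax": 0,"ay": 0,"az": 0,"gripper": 1},{"x": 0,"y": 0,"z": 0,"ax": 0,"ay": 0,"az": 0,"gripper": 1}]'

```text
clock: 12.63
position: [0.6644, -0.0478, 0.1953]
ee_rot: [0.002, 1.0, 0.0, -0.0]
ft_force: [0.4, 0.8, -1.3]
grip_width: 0.154
grasp_force: 59.1
```

Emit:
apply_moves --rows '[{"x": 0,"y": 0,"z": 3,"ax": 0,"ay": 0,"az": 0,"gripper": 1},{"x": 0,"y": 0,"z": 2,"ax": 0,"ay": 0,"az": 0,"gripper": 1},{"x": 0,"y": 0,"z": 0,"ax": 0,"ay": 0,"az": 0,"gripper": 1}]'

```text
clock: 12.88
position: [0.6644, -0.0479, 0.1905]
ee_rot: [0.002, 1.0, 0.0, -0.0]
ft_force: [-0.8, 0.0, -1.5]
grip_width: 0.151
grasp_force: 59.1
```

```bash
python3 -c "
from h import *
st()"
```

```text
t12.88 pos [ 0.6644 -0.0479  0.1905] yaw 179.7 zt [-0.001  0.    -1.   ] w 0.151 gf 59.1 F [-0.8  0.  -1.5] T [0.04 0.01 0.01] q [-0.33  0.48  0.46  1.43 -0.22  1.28  1.72]
```

Close to seated; feel for the rim, 1 mm at a time.

Emit:
apply_moves --rows '[{"x": 0,"y": 0,"z": 1,"ax": 0,"ay": 0,"az": 0,"gripper": 1},{"x": 0,"y": 0,"z": 0,"ax": 0,"ay": 0,"az": 0,"gripper": 1}]'

```text
clock: 13.05
position: [0.6647, -0.0479, 0.19]
ee_rot: [0.002, 1.0, 0.0, -0.0]
ft_force: [0.2, 0.5, -1.5]
grip_width: 0.151
grasp_force: 59.1
```

Emit:
apply_moves --rows '[{"x": 0,"y": 0,"z": 1,"ax": 0,"ay": 0,"az": 0,"gripper": 1},{"x": 0,"y": 0,"z": 0,"ax": 0,"ay": 0,"az": 0,"gripper": 1}]'

```text
clock: 13.22
position: [0.6648, -0.048, 0.1894]
ee_rot: [0.002, 1.0, 0.0, 0.0]
ft_force: [0.3, 0.1, -1.1]
grip_width: 0.154
grasp_force: 59.3
```

```bash
python3 -c "
from h import *
st()"
```

```text
t13.22 pos [ 0.6648 -0.048   0.1894] yaw 179.7 zt [ 0.001  0.    -1.   ] w 0.154 gf 59.3 F [ 0.3  0.1 -1.1] T [-0.08 -0.06  0.02] q [-0.33  0.48  0.46  1.43 -0.22  1.28  1.72]
```

Emit:
apply_moves --rows '[{"x": 0,"y": 0,"z": 0.7,"ax": 0,"ay": 0,"az": 0,"gripper": 1},{"x": 0,"y": 0,"z": 0,"ax": 0,"ay": 0,"az": 0,"gripper": 1}]'

```text
clock: 13.38
position: [0.6649, -0.0479, 0.1893]
ee_rot: [0.002, 1.0, 0.0, 0.0]
ft_force: [-1.9, 0.7, 4.3]
grip_width: 0.15
grasp_force: 60.0
```

Emit:
apply_moves --rows '[{"x": 0,"y": 0,"z": 0.7,"ax": 0,"ay": 0,"az": 0,"gripper": 1},{"x": 0,"y": 0,"z": 0,"ax": 0,"ay": 0,"az": 0,"gripper": 1},{"x": 0,"y": 0,"z": 0,"ax": 0,"ay": 0,"az": 0,"gripper": 1}]'

```text
clock: 13.63
position: [0.6649, -0.048, 0.1893]
ee_rot: [0.002, 1.0, 0.0, 0.001]
ft_force: [-5.6, -0.3, 9.1]
grip_width: 0.148
grasp_force: 60.7
```

```bash
python3 -c "
from h import *
st()"
```

```text
t13.63 pos [ 0.6649 -0.048   0.1893] yaw 179.7 zt [ 0.001  0.001 -1.   ] w 0.148 gf 60.7 F [-5.6 -0.3  9.1] T [ 0.09  1.07 -0.03] q [-0.33  0.48  0.46  1.43 -0.22  1.28  1.72]
```

Seated at the expected height, squarely. Easing the pressure a little, then turning clockwise.

Emit:
apply_moves --rows '[{"x": 0,"y": 0,"z": -0.6,"ax": 0,"ay": 0,"az": 0,"gripper": 1},{"x": 0,"y": 0,"z": 0,"ax": 0,"ay": 0,"az": 0,"gripper": 1}]'

```text
clock: 13.8
position: [0.6649, -0.048, 0.1893]
ee_rot: [0.002, 1.0, 0.0, 0.0]
ft_force: [-2.7, -0.4, 6.8]
grip_width: 0.152
grasp_force: 60.3
```

Emit:
apply_moves --rows '[{"x": 0,"y": 0,"z": 0,"ax": 0,"ay": 0,"az": 4,"gripper": 1},{"x": 0,"y": 0,"z": 0,"ax": 0,"ay": 0,"az": 4,"gripper": 1},{"x": 0,"y": 0,"z": 0,"ax": 0,"ay": 0,"az": 4,"gripper": 1},{"x": 0,"y": 0,"z": 0,"ax": 0,"ay": 0,"az": 4,"gripper": 1},{"x": 0,"y": 0,"z": 0,"ax": 0,"ay": 0,"az": 0,"gripper": 1}]' --newtons 80

```text
clock: 14.22
position: [0.665, -0.0488, 0.1894]
ee_rot: [0.144, 0.99, -0.0, 0.001]
ft_force: [-2.2, -2.4, 6.4]
grip_width: 0.147
grasp_force: 78.6
```

```bash
python3 -c "
from h import *
st()"
```

```text
t14.22 pos [ 0.665  -0.0488  0.1894] yaw 163.4 zt [ 0.001 -0.001 -1.   ] w 0.147 gf 78.6 F [-2.2 -2.4  6.4] T [-0.29  0.45 -0.05] q [-0.37  0.49  0.52  1.43 -0.24  1.28  1.45]
```

Emit:
apply_moves --rows '[{"x": 0,"y": 0,"z": 0,"ax": 0,"ay": 0,"az": 4,"gripper": 1},{"x": 0,"y": 0,"z": 0,"ax": 0,"ay": 0,"az": 4,"gripper": 1},{"x": 0,"y": 0,"z": 0,"ax": 0,"ay": 0,"az": 4,"gripper": 1},{"x": 0,"y": 0,"z": 0,"ax": 0,"ay": 0,"az": 4,"gripper": 1},{"x": 0,"y": 0,"z": 0,"ax": 0,"ay": 0,"az": 0,"gripper": 1}]'

```text
clock: 14.63
position: [0.6649, -0.049, 0.1894]
ee_rot: [0.28, 0.96, -0.0, 0.001]
ft_force: [-2.3, -2.0, 6.3]
grip_width: 0.148
grasp_force: 78.6
```

Emit:
apply_moves --rows '[{"x": 0,"y": 0,"z": 0,"ax": 0,"ay": 0,"az": 4,"gripper": 1},{"x": 0,"y": 0,"z": 0,"ax": 0,"ay": 0,"az": 4,"gripper": 1},{"x": 0,"y": 0,"z": 0,"ax": 0,"ay": 0,"az": 4,"gripper": 1},{"x": 0,"y": 0,"z": 0,"ax": 0,"ay": 0,"az": 1,"gripper": 1},{"x": 0,"y": 0,"z": 0,"ax": 0,"ay": 0,"az": 0,"gripper": 1}]'

```text
clock: 15.05
position: [0.6649, -0.049, 0.1894]
ee_rot: [0.386, 0.923, -0.0, 0.001]
ft_force: [-2.5, -2.3, 6.6]
grip_width: 0.147
grasp_force: 78.6
```

Emit:
apply_moves --rows '[{"x": 0,"y": 0,"z": 0,"ax": 0,"ay": 0,"az": 0,"gripper": 1},{"x": 0,"y": 0,"z": 0,"ax": 0,"ay": 0,"az": 0,"gripper": 1},{"x": 0,"y": 0,"z": 0,"ax": 0,"ay": 0,"az": 0,"gripper": 1}]'

```text
clock: 15.3
position: [0.6649, -0.0491, 0.1894]
ee_rot: [0.385, 0.923, -0.0, 0.001]
ft_force: [-3.1, -2.6, 7.2]
grip_width: 0.149
grasp_force: 78.6
```

```bash
python3 - <<'E'
from h import *
st(); c=snap('top');s=snap('scene')
z=lambda im,x,y,h:cv2.resize(im[y:y+h,x:x+h,::-1],(400,400),interpolation=cv2.INTER_CUBIC)
cv2.imwrite('pics/f1.png',np.hstack([z(c['color'],240,150,110),z(s['color'],205,180,80)]))
E
```

```text
t15.30 pos [ 0.6649 -0.0491  0.1894] yaw 134.7 zt [ 0.001 -0.001 -1.   ] w 0.149 gf 78.6 F [-3.1 -2.6  7.2] T [-0.42  0.69  0.04] q [-0.43  0.51  0.61  1.44 -0.29  1.29  0.99]
```

View pics/f1.png

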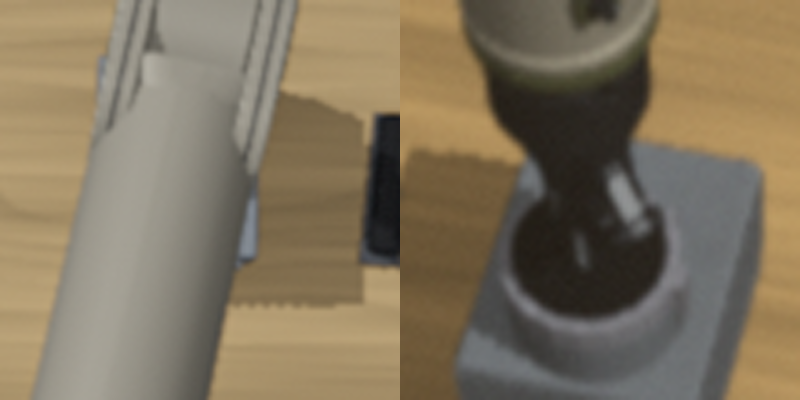

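The lid's disc sits flush on the collar at about (590,255) in the scene crop. The gripper is holding the bar at yaw 134.7°, which is 45° clockwise from drop-in. Handing in.

```bash
python3 -c "
from h import *
print(hand_in())"
```

```text
the job is handed in; nothing more can be done
None
```

I shut the grounds door and it held against a 22 N push, then seated the lid squarely and turned it 45° clockwise. The job is handed in with the gripper still holding the lid; no verdict came back, and the door's catch and the sprung ring's angle could not be read directly.

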